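# Open the exposure lamp box and press in its tube

### The arm

A 7-joint arm with a two-finger parallel gripper is mounted at the origin on the work surface. World frame = base frame: x ahead of the robot, y to its left, z up, the work surface at z = 0. Lengths are in m, angles in degrees, forces in N, time in s.
With the tool pointing down it reaches from about 0.425 to 0.875 m from the base axis. Payload 4.7 kg.
Tool frame: the origin (TCP) lies midway between the tips of the shut fingers; the grasp point (between the pads) lies 19 mm behind it (env.grip_depth is the distance from the TCP to the grasp point, in m); z points along the fingers, y is the line along which they close (so a half turn about z gives the same grasp; the last joint's range is limited). The gripper opens to 87 mm and grips with 3 to 60 N. Pads are 19 mm wide; open, the fingers measure 117 mm over their backs; the gripper's body (75 mm by 190 mm) begins 51 mm behind the grasp point.
Start: joints at [-69.265, 18.392, -4.016, 83.108, 1.295, 78.541, -3.26], TCP at [0.222, 0.611, 0.223] pointing down, gripper open.
Joint ranges: [-163.93, 163.93], [-17.29, 119.83], [-79.2, 71.16], [3.27, 140.29], [-89.18, 269.18], [5.43, 117.66], [-154.24, 154.24]. Speed limits (degrees/s): [147.25, 147.25, 180, 180, 180, 180, 180].

### API

Orientations are given as [roll, pitch, yaw] about the fixed x, y, z axes, in that order (R = Rz(yaw) Ry(pitch) Rx(roll)).
In Python, from cell import get_obs, optics, env, nets gives the robot as it stands.
- The arm moves only by the shell command python3 -m creep 'ROWS' [FORCE]. ROWS is JSON, a list of rows, each an object of numbers: "wx", "wy", "wz": the turn, a rotation vector about the tool's x, y, z in degrees; "tx", "ty", "tz": the shift along the tool's x, y, z in mm; "gripper": the opening, from -1 (shut) to 1 (fully open). A call has 1 to 5 rows; each row is the pose to reach, as a shift and turn from the pose commanded when the call began, along the tool's axes at that moment; what a row does not reach only later rows make up. A row lasts 1/12 s, in which the tool goes at most 41.7 mm and 7.16 degrees, less where a joint would pass 70% of its speed; a pose out of reach is approached as far as the arm can. A call with a gripper value outside its range is refused whole. The fingers move at their own pace and stop on an object; FORCE is the grip in N (left out, the last holds). Time passes only in rows, so rows that repeat a pose let the fingers close. It gives the time, the measured TCP pose, the force, the opening and the grip force at its end, in the units of the state.
- get_obs(): the state, without advancing time (a new reading comes with each control period).
- optics.read_camera(name): name is "scene" or "side" or "wrist"; returns (picture, depth): 384x512x3 uint8, red, green, blue; 384x512 float32, m along the optical axis (not along the pixel's ray), 0 where there is no reading.
- optics.camera_info(name): a dict with "fovy" (degrees; the focal length in pixels is half the picture's height over the tangent of half this angle, whatever the lens; pixels are square), "cx", "cy" (the principal point, pixels), "R" (3x3) and "t" (3): a world point X has camera coordinates R X + t; the wrist camera has in their place "tool_from_camera" (4x4, takes a point from camera to tool coordinates, whose origin is the TCP and whose axes are the flange's). Camera axes: x right, y down, z forward; pixel columns grow to the right and rows downward; lengths in m; the calibration is good to about 2 mm. A picture is of the moment at which its call begins: read the wrist's pose just before it. camera_info takes no time and is no camera call.
- env.sign_off(): hands the job in; it is judged then, once.
Trained networks look in the newest picture that a camera, given by its name, has taken for a name from the list of things; names that differ only in an ending like _2 or _b are one class to them, and where a whole thing is asked for, a point or a joint stands for the part that bears it (a point fixed in the world has none). Each returns a list of dicts, best first, with "confidence" (0 to 1); they miss things now and then, are a little off and sometimes report something else, mostly with a low value. They report only what shows in the picture. A call takes as long as a camera call. They do not tell look-alikes from the thing itself.
- nets.look_for(query, camera): "point" ([x, y, z] in m, in world coordinates, good to about 4 mm: the middle of the surface that is visible of it).
- nets.place_of(query, camera): "point" ([x, y, z] in m, in world coordinates, good to about 4 mm: a listed point, or the origin of a listed thing).
The state is a dict: "time_s": time; "qpos": joint angles; "joint_velocities": joint speeds; "effort": joint torques, N m; "tool_pos": TCP position; "tool_rot": TCP orientation; "force": force on the tool from outside, world axes, zero at the start; "wrist_torque": the same for the moment, N m; "grip_width": finger opening in m; "grasp_force": force on a finger pad.
Only numpy, scipy, OpenCV 4.12 (cv2) and the standard library are available. Lean on these libraries where they do the work, as an engineer would, in place of code of your own. Each camera call takes 0.05 s, during which the arm holds its last target. There are 200 camera calls.

### The job

Take the clip-on cover off the lamp box by squeezing its two snap tabs together, without wrenching it, and set it down (do not drop it) on the cutting mat with its tabs on top. Then take the glass lamp tube from its wooden rest, find the two fork clips in the box, and press the tube fully home in them so that both sprung jaws close over it, without crushing it. Leave the jar, the tape roll and the mug alone.

Things in the scene. Friction and masses are not known exactly. Their poses are not given: they have to be found in the camera images.
- lampbox: Grey metal box fixed to the table, open on top under its cover: 190 (x) x 150 (y) mm, walls 6 mm thick and 68 mm high, floor 6 mm thick. Origin: centre of its underside; z up, +x towards its lip end, y along the seated tube. The -x end wall carries a ridge 5 mm high (to 73 mm, x = -95 to -88 mm) that keeps the cover from sliding out; side ridges 4 mm high guide it with 2 mm play.
- lip (a point): Point at the mouth of the slot under the box's lip, at lamp box x = 70 mm, y = 0, 71 mm up. The full-width slot is 6 mm high (68 to 74 mm up), open towards -x and 15 mm deep; the lip's top is 79 mm up. The cover's tongues sit 11 mm deep in it.
- cover_seat (a point): Where the origin of the fitted cover lies: lamp box x = 0, y = 0, 68 mm up (top of the walls).
- cover: Loose grey plastic cover, about 170 g: plate 150 (x) x 137 (y) x 4 mm. Origin on its underside, axes as the lamp box's when fitted; the plate spans x = -81 to 69 mm, two tongues reach on to x = 81 mm. To take it off: squeeze both tabs, raise the tab end by 4 to 8 degrees about the lip, draw it 15 to 20 mm towards -x to clear the tongues, then lift. On a flat surface it lies tilted about 5 degrees.
- tabs_mid (a point): Midway between the two snap tabs, at cover x = -55 mm, 14 mm above its top face. The tabs are upright plates, 20 mm wide (x), 5 mm thick, 28 mm tall above the plate; their outer faces are 50 mm apart (y), 37 mm when squeezed to the stops. Spring: 7 N at first, 13 N at the stop. Each tab's hook, 12 mm below the plate, catches under a ledge in the box and is free from 4 mm of travel.
- tab_left (a joint): How far the tab on the cover's +y side is pushed in: 0 to 0.0065 m, sprung back to 0.
- tab_right (a joint): The same for the tab on the -y side.
- mat: Flat dark green cutting mat with a pale 20 mm grid, on the table, 280 (x) x 220 (y) x 3 mm. Origin: centre of its underside.
- tube_rest: Plywood rest fixed to the table, 120 mm long (y), 40 mm wide: two notched blocks 10 mm thick at y = +-45 mm, top 34 mm, on a base plate 5 mm thick. Holds the tube along its y axis. Origin: centre of its underside.
- tube: White lamp tube with metal end caps, 16 mm diameter, 124 mm long, 50 g. Origin: its centre; y along its length (either end is the same). At the start in the rest, its centre 32 mm above the table.
- rail_mid (a point): Middle of the clip bracket's travel: lamp box x = 6 mm, y = 0, 36 mm up, the height of the seated tube's centre. The bracket in the box carries both fork clips; it is clamped anywhere within +-15 mm of this point along the box's x. Its place is not reported: look for it or feel for its tall prongs. Bracket and clips hold still under side forces of up to 60 N.
- jaw_a (a joint): Sprung jaw of the fork clip at box y = +45 mm: 0 rad closed, grows up to 0.6 as it is pushed outward (-x). Its round nose overhangs the tube on the -x side, top 47 mm above the table. Both clips are 10 mm thick along y. Pressed straight down between nose and prong, about 8 to 20 N in all, the tube pushes past both jaws, which snap over it; saddles stop it at a centre height of 36 mm.
- jaw_b (a joint): The same for the clip at box y = -45 mm. On the +x side each clip has a fixed upright prong 10 mm wide and 3 mm thick: its inner face stands 9 mm beyond the seated tube's centre (so 1 mm off its side), its top 62 mm above the table, 15 mm over the jaw noses, so a tube held level with its centre 56 to 59 mm up can be moved towards +x above the jaws until it touches both prongs.
- ink_jar: Bystander: amber jar, 52 mm diameter, 65 mm tall.
- tape_roll: Bystander: flat cardboard-coloured tape roll, 76 mm diameter, 22 mm tall.
- pen_mug: Bystander: white mug, 72 mm diameter, 85 mm tall.
Not all that is in view belongs to the job. Of the things that look like the cover, the smaller one is meant.

How it is judged:
By the outcome, as a careful person would: the job done as asked, in the order asked, and still so for the second after the job is handed in, with the robot touching nothing.
It also fails if it takes over 64 s, if anything falls off the work surface, if the arm or the gripper's body presses on something with over 40 N, if the wrist force passes 120 N, or if a joint passes its speed limit or range.

## Working session

There is one attempt and no reset: what is moved stays moved. The work goes in short steps, Python scripts to look and compute and a shell command to move; the robot and the scene stay as the last step left them, time stands still between calls to the robot, and variables do not carry over. Pictures are saved under pics/ and viewed, at most 10 in all, crops included, and the job is handed in when it is done.

```bash
mkdir -p pics; ls
cat > h.py <<'E'
import numpy as np, cv2
from cell import get_obs, optics, env, nets
from scipy.spatial.transform import Rotation as Ro
def tool():
    o=get_obs(); T=np.eye(4); T[:3,:3]=Ro.from_euler('xyz',o['tool_rot'],degrees=True).as_matrix(); T[:3,3]=o['tool_pos']; return T
def shot(n,save=None):
    T=tool(); im,d=optics.read_camera(n); c=optics.camera_info(n)
    if save: cv2.imwrite('pics/'+save,im[:,:,::-1])
    f=192/np.tan(np.radians(c['fovy']/2)); v,u=np.mgrid[:384,:512]
    P=np.stack([(u-c['cx'])/f*d,(v-c['cy'])/f*d,d],-1)
    if n=='wrist': M=T@np.array(c['tool_from_camera']); W=P@M[:3,:3].T+M[:3,3]
    else: W=(P-np.array(c['t']))@np.array(c['R'])
    W[d<=0]=np.nan
    return im,d,W
def rows(pos,yaw_R=None):
    "shift (mm) in tool axes and rotvec from current to target"
    T=tool(); s=T[:3,:3].T@(np.array(pos)-T[:3,3])*1000
    w=np.zeros(3) if yaw_R is None else np.degrees(Ro.from_matrix(T[:3,:3].T@yaw_R).as_rotvec())
    return s.round(1),w.round(2)
E
python3 - <<'E'
from h import *
o=get_obs();print(o['time_s'],o['tool_pos'],o['tool_rot'])
ims=[]
for n in('scene','side'):
    im,d,W=shot(n,n+'0.png');np.save(n+'0.npy',W)
    for q in ('lampbox','cover','tabs_mid','mat','tube','rail_mid','lip','ink_jar','tape_roll','pen_mug'):
        r=nets.place_of(q,n); print(n,q,[(np.round(a['point'],3).tolist(),round(a['confidence'],2)) for a in r])
E
```

```text
pics
0.0 [0.22136869 0.61056377 0.22145932] [-1.79891933e+02  4.46402701e-03  1.60076128e+02]
scene lampbox [([0.536, -0.235, -0.0], 0.65)]
scene cover [([0.542, -0.231, 0.074], 0.81), ([0.531, 0.49, 0.001], 0.62), ([0.252, -0.331, 0.009], 0.57)]
scene tabs_mid [([0.487, -0.219, 0.088], 0.9), ([0.185, -0.312, 0.043], 0.58)]
scene mat [([0.537, 0.263, -0.001], 0.92)]
scene tube [([0.474, 0.004, 0.033], 0.71)]
scene rail_mid [([0.531, 0.49, 0.0], 0.57)]
scene lip [([0.61, -0.252, 0.074], 0.77)]
scene ink_jar [([0.715, 0.029, 0.005], 0.6), ([0.54, 0.26, -0.0], 0.2)]
scene tape_roll [([0.489, -0.474, -0.004], 0.68), ([0.608, -0.254, 0.072], 0.45)]
scene pen_mug [([0.531, 0.489, 0.002], 0.87)]
side lampbox [([0.539, -0.234, -0.0], 0.79), ([0.534, 0.489, -0.002], 0.48)]
side cover [([0.256, -0.33, 0.011], 0.94), ([0.539, -0.232, 0.068], 0.66)]
side tabs_mid [([0.183, -0.308, 0.041], 0.95), ([0.486, -0.218, 0.092], 0.92), ([0.535, 0.264, -0.004], 0.71), ([0.61, -0.254, 0.07], 0.29)]
side mat [([0.537, 0.262, -0.005], 0.64)]
side tube [([0.472, 0.006, 0.032], 0.66)]
side rail_mid []
side lip [([0.61, -0.257, 0.07], 0.75)]
side ink_jar [([0.716, 0.027, 0.002], 0.8)]
side tape_roll [([0.481, -0.47, -0.0], 0.67)]
side pen_mug [([0.533, 0.49, -0.004], 0.96)]
```

View scene.

View pics/scene0.png

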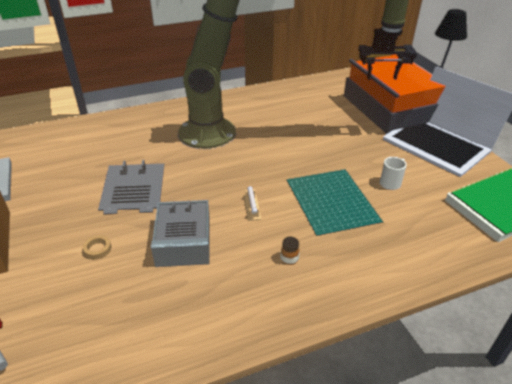

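Run:
```python
from h import *
im=cv2.imread('pics/scene0.png');c=optics.camera_info('scene');f=192/np.tan(np.radians(c['fovy']/2))
for n,p in dict(cov=[.54,-.231,.07],look=[.254,-.33,.01],tube=[.473,.005,.032],mat=[.537,.263,0],lip=[.61,-.254,.071],tabs=[.487,-.219,.088]).items():
    q=np.array(c['R'])@p+c['t'];print(n,(q[:2]/q[2]*f+[c['cx'],c['cy']]).round())
# box yaw from wall/ cover edges: use depth points near z
W=np.load('scene0.npy')
for (cx,cy) in((.54,-.233),(.254,-.33)):
  m=(abs(W[...,0]-cx)<.16)&(abs(W[...,1]-cy)<.14)&(W[...,2]>.004)
  z=W[m][:,2];print(np.histogram(z,bins=np.arange(0,.13,.005)))
```

```text
cov [182. 222.]
look [133. 187.]
tube [251. 199.]
mat [333. 199.]
lip [180. 241.]
tabs [181. 205.]
(array([  41,   96,  105,   74,   57,   65,   73,   63,   80,   67,   88,
         93,  102,  584, 1470,  413,   62,    4,   11,   20,    1,    0,
          0,    0,    0]), array([0.   , 0.005, 0.01 , 0.015, 0.02 , 0.025, 0.03 , 0.035, 0.04 ,
       0.045, 0.05 , 0.055, 0.06 , 0.065, 0.07 , 0.075, 0.08 , 0.085,
       0.09 , 0.095, 0.1  , 0.105, 0.11 , 0.115, 0.12 , 0.125]))
(array([ 77, 581, 682, 651, 488, 119,   9,  10,   8,  12,  10,  15,  19,
         1,   0,   0,   0,   0,   0,   0,   0,   0,   0,   0,   0]), array([0.   , 0.005, 0.01 , 0.015, 0.02 , 0.025, 0.03 , 0.035, 0.04 ,
       0.045, 0.05 , 0.055, 0.06 , 0.065, 0.07 , 0.075, 0.08 , 0.085,
       0.09 , 0.095, 0.1  , 0.105, 0.11 , 0.115, 0.12 , 0.125]))
```

The two look-alikes are the cover on the box at (182,222) and a cover lying on the table at (133,187). The one on the box fits: it is smaller and clipped in place. I'll confirm it with the wrist camera once I'm over the box.

```bash
python3 -m creep '[{"tx":-33,"ty":-20.5,"tz":-3,"gripper":1},{"tx":-66,"ty":-41,"tz":-6,"gripper":1},{"tx":-99,"ty":-61,"tz":-9,"gripper":1},{"tx":-132,"ty":-82,"tz":-12,"gripper":1},{"tx":-165,"ty":-102,"tz":-15,"gripper":1}]' 25
python3 -m creep '[{"tx":-33,"ty":-20.5,"tz":-3,"gripper":1},{"tx":-66,"ty":-41,"tz":-6,"gripper":1},{"tx":-99,"ty":-61,"tz":-9,"gripper":1},{"tx":-132,"ty":-82,"tz":-12,"gripper":1},{"tx":-165,"ty":-102,"tz":-15,"gripper":1}]'
python3 -m creep '[{"tx":-15,"ty":-37,"gripper":1},{"tx":-30,"ty":-74,"gripper":1},{"tx":-45,"ty":-111,"gripper":1},{"tx":-60,"ty":-148,"gripper":1},{"tx":-75,"ty":-185,"gripper":1}]'
python3 -m creep '[{"tx":-15,"ty":-37,"gripper":1},{"tx":-30,"ty":-74,"gripper":1},{"tx":-45,"ty":-111,"gripper":1},{"tx":-60,"ty":-148,"gripper":1},{"tx":-75,"ty":-185,"gripper":1}]'
python3 -m creep '[{"tx":-15,"ty":-37,"gripper":1},{"tx":-30,"ty":-74,"gripper":1},{"tx":-45,"ty":-111,"wz":-2,"gripper":1},{"tx":-45,"ty":-111,"wz":-4,"gripper":1}]'
python3 - <<'E'
from h import *
o=get_obs();print(o['time_s'],o['tool_pos'],o['tool_rot'],o['qpos'].round(1) if hasattr(o['qpos'],'round') else o['qpos'],o['force'],o['wrist_torque'])
print(np.round(optics.camera_info('wrist')['tool_from_camera'],3))
im,d,W=shot('wrist','w1.png');np.save('w1.npy',W)
for q in('cover','tabs_mid','tab_left','lip','lampbox'):
    print(q,[(np.round(a['point'],4).tolist(),round(a['confidence'],2)) for a in nets.place_of(q,'wrist')])
E
```

```text
1.1 [0.22156755 0.61109047 0.22261433] [1.79993029e+02 2.44009084e-03 1.60073129e+02] [-69.3  18.4  -4.   83.1   1.3  78.5  -3.3] [0.06600281 0.07369737 0.04516042] [ 0.00658039  0.03148644 -0.01648761]
[[-0.    -0.956 -0.293  0.08 ]
 [ 1.    -0.001  0.     0.001]
 [-0.    -0.293  0.956 -0.161]
 [ 0.     0.     0.     1.   ]]
cover []
tabs_mid []validation failed for argument at $[0]...
validation failed for argument at $[0]...
validation failed for argument at $[0]...
validation failed for argument at $[0]...
validation failed for argument at $[0]...
Traceback (most recent call last):
ValueError: it knows: cover, cover_seat, ink_jar, lampbox, lip, mat, pen_mug, rail_mid, tabs_mid, tape_roll, tube, tube_rest
```

```bash
python3 -m creep '[{"wx":0,"wy":0,"wz":0,"tx":-33,"ty":-20.5,"tz":-3,"gripper":1.0}]' 25; python3 -m creep --help | head -20
```

```text
time_s: 1.33
tool_pos: [0.2375, 0.5854, 0.2241]
tool_rot: [180.0, -0.4, 160.7]
force: [-1.6, -0.2, 0.4]
grip_width: 0.0871
grasp_force: 0.0invalid input: not JSON, or not a number
```

```bash
python3 -m creep '[{"wx":0,"wy":0,"wz":0,"tx":-33,"ty":-20.5,"tz":-3,"gripper":1},{"wx":0,"wy":0,"wz":0,"tx":-66,"ty":-41,"tz":-6,"gripper":1},{"wx":0,"wy":0,"wz":0,"tx":-99,"ty":-61,"tz":-9,"gripper":1},{"wx":0,"wy":0,"wz":0,"tx":-132,"ty":-82,"tz":-12,"gripper":1}]' 
python3 -m creep '[{"wx":0,"wy":0,"wz":0,"tx":-33,"ty":-20.5,"tz":-3,"gripper":1},{"wx":0,"wy":0,"wz":0,"tx":-66,"ty":-41,"tz":-6,"gripper":1},{"wx":0,"wy":0,"wz":0,"tx":-99,"ty":-61,"tz":-9,"gripper":1},{"wx":0,"wy":0,"wz":0,"tx":-132,"ty":-82,"tz":-12,"gripper":1},{"wx":0,"wy":0,"wz":0,"tx":-165,"ty":-102,"tz":-15,"gripper":1}]'
python3 -m creep '[{"wx":0,"wy":0,"wz":0,"tx":-15,"ty":-37,"tz":0,"gripper":1},{"wx":0,"wy":0,"wz":0,"tx":-30,"ty":-74,"tz":0,"gripper":1},{"wx":0,"wy":0,"wz":0,"tx":-45,"ty":-111,"tz":0,"gripper":1},{"wx":0,"wy":0,"wz":0,"tx":-60,"ty":-148,"tz":0,"gripper":1},{"wx":0,"wy":0,"wz":0,"tx":-75,"ty":-185,"tz":0,"gripper":1}]'
python3 -m creep '[{"wx":0,"wy":0,"wz":0,"tx":-15,"ty":-37,"tz":0,"gripper":1},{"wx":0,"wy":0,"wz":0,"tx":-30,"ty":-74,"tz":0,"gripper":1},{"wx":0,"wy":0,"wz":0,"tx":-45,"ty":-111,"tz":0,"gripper":1},{"wx":0,"wy":0,"wz":0,"tx":-60,"ty":-148,"tz":0,"gripper":1},{"wx":0,"wy":0,"wz":0,"tx":-75,"ty":-185,"tz":0,"gripper":1}]'
python3 -m creep '[{"wx":0,"wy":0,"wz":0,"tx":-15,"ty":-37,"tz":0,"gripper":1},{"wx":0,"wy":0,"wz":0,"tx":-30,"ty":-74,"tz":0,"gripper":1},{"wx":0,"wy":0,"wz":-2,"tx":-45,"ty":-111,"tz":0,"gripper":1},{"wx":0,"wy":0,"wz":-4,"tx":-45,"ty":-111,"tz":0,"gripper":1},{"wx":0,"wy":0,"wz":-4,"tx":-45,"ty":-111,"tz":0,"gripper":1}]'
python3 - <<'E'
from h import *
o=get_obs();print(o['time_s'],o['tool_pos'],o['tool_rot'],np.round(o['qpos'],1),o['force'],o['wrist_torque'])
im,d,W=shot('wrist','w1.png');np.save('w1.npy',W)
for q in('cover','tabs_mid','lip','lampbox'):
    print(q,[(np.round(a['point'],4).tolist(),round(a['confidence'],2)) for a in nets.place_of(q,'wrist')])
E
```

```text
time_s: 1.67
tool_pos: [0.3427, 0.4571, 0.2379]
tool_rot: [180.0, 0.0, 160.1]
force: [0.1, -0.0, -0.1]
grip_width: 0.0868
grasp_force: 0.0
time_s: 2.08
tool_pos: [0.463, 0.3046, 0.2531]
tool_rot: [180.0, 0.0, 160.1]
force: [0.4, 1.6, 0.5]
grip_width: 0.0874
grasp_force: 0.0
time_s: 2.5
tool_pos: [0.4694, 0.105, 0.2528]
tool_rot: [180.0, 0.0, 160.1]
force: [-0.1, -0.1, -0.8]
grip_width: 0.087
grasp_force: 0.0
time_s: 2.92
tool_pos: [0.4768, -0.0945, 0.253]
tool_rot: [179.9, 0.1, 160.1]
force: [1.0, 0.3, 0.3]
grip_width: 0.0874
grasp_force: 0.0
time_s: 3.33
tool_pos: [0.4807, -0.2154, 0.2528]
tool_rot: [-180.0, 0.0, 163.8]
force: [-0.2, 0.5, 0.7]
grip_width: 0.0865
grasp_force: 0.0
3.3333 [ 0.4807281  -0.21536321  0.25276937] [-1.79960257e+02  2.53679570e-02  1.63786692e+02] [-18.3   2.   40.9  99.3  -1.3  79.2  96.6] [-0.16721707  0.52087627  0.69085796] [0.09381765 0.0283338  0.00237832]
cover [([0.5422, -0.2325, 0.0652], 0.79)]
tabs_mid [([0.4857, -0.2204, 0.0823], 0.73)]
lip []
lampbox []
```

View pics/w1.png

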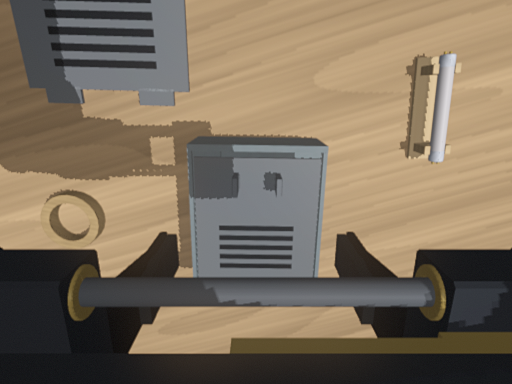

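The picture confirms it: the box cover is centred near (257,215) and its tabs are at (235,184) and (279,184). The larger look-alike lies loose at upper left, around (100,45). The tube rest is at (440,105).

Run:
```python
from h import *
W=np.load('w1.npy');Z=W[...,2]
v,u=np.mgrid[:384,:512]
m=(Z>.060)&(Z<.083)&(u>180)&(u<335)&(v>130)&(v<228)
P=W[m][:,:2];r=cv2.minAreaRect((P*1000).astype(np.float32));print('box',r,cv2.boxPoints(r).round(1).tolist())
m=(Z>.068)&(Z<.076)&(u>205)&(u<312)&(v>162)&(v<228); print('coverplate z',np.median(Z[m]))
t=(Z>.086)&(Z<.12)&(u>180)&(u<335)&(v>130)&(v<228)
n,l,s,c=cv2.connectedComponentsWithStats(t.astype(np.uint8))
for i in range(1,n):
    if s[i,4]>8:
        p=W[l==i];print(s[i],p.mean(0).round(4),p.min(0).round(4),p.max(0).round(4))
# left/right box edges line fits
for lo,hi in((185,215),(300,335)):
    pts=[]
    for row in range(150,228):
        k=np.where((Z[row]>.064)&(Z[row]<.083)&(np.arange(512)>180)&(np.arange(512)<335))[0]
        if len(k): pts.append(W[row,k[0] if lo<200 else k[-1],:2])
    vx=cv2.fitLine((np.array(pts)*1000).astype(np.float32),cv2.DIST_HUBER,0,.01,.01).ravel();print(np.degrees(np.arctan2(vx[1],vx[0])),vx[2:])
```

```text
box ((496.8926086425781, -219.2825469970703), (150.3170166015625, 97.71944427490234), 73.00992584228516) [[428.20001220703125, -276.8999938964844], [521.7000122070312, -305.3999938964844], [565.5999755859375, -161.6999969482422], [472.1000061035156, -133.10000610351562]]
coverplate z 0.07042299494908894
[232 175   6  23 127] [ 0.4813 -0.2377  0.0966] [ 0.4718 -0.2431  0.0872] [ 0.4925 -0.233   0.0998]
[276 176   6  22 128] [ 0.4941 -0.195   0.0969] [ 0.4852 -0.2003  0.0866] [ 0.5052 -0.1899  0.1006]
-17.040874 [ 483.69556 -293.05862]
-17.088564 [ 518.35254 -147.98723]
```

```bash
python3 -m creep '[{"wx":0,"wy":0,"wz":0.8,"tx":-7.3,"ty":0.9,"tz":38,"gripper":1},{"wx":0,"wy":0,"wz":0.8,"tx":-7.3,"ty":0.9,"tz":76,"gripper":1},{"wx":0,"wy":0,"wz":0.8,"tx":-7.3,"ty":0.9,"tz":114,"gripper":1},{"wx":0,"wy":0,"wz":0.8,"tx":-7.3,"ty":0.9,"tz":140,"gripper":1},{"wx":0,"wy":0,"wz":0.8,"tx":-7.3,"ty":0.9,"tz":155,"gripper":1}]' 25
python3 -m creep '[{"wx":0,"wy":0,"wz":0,"tx":0,"ty":0,"tz":10,"gripper":1},{"wx":0,"wy":0,"wz":0,"tx":0,"ty":0,"tz":21,"gripper":1},{"wx":0,"wy":0,"wz":0,"tx":0,"ty":0,"tz":21,"gripper":0.3},{"wx":0,"wy":0,"wz":0,"tx":0,"ty":0,"tz":21,"gripper":0.1},{"wx":0,"wy":0,"wz":0,"tx":0,"ty":0,"tz":21,"gripper":-1}]'
python3 -m creep '[{"wx":0,"wy":0,"wz":0,"tx":0,"ty":0,"tz":0,"gripper":-1},{"wx":0,"wy":0,"wz":0,"tx":0,"ty":0,"tz":0,"gripper":-1},{"wx":0,"wy":0,"wz":0,"tx":0,"ty":0,"tz":0,"gripper":-1},{"wx":0,"wy":0,"wz":0,"tx":0,"ty":0,"tz":0,"gripper":-1}]'
```

```text
time_s: 4.0
tool_pos: [0.4869, -0.2111, 0.094]
tool_rot: [180.0, -0.3, 163.4]
force: [-0.3, 0.8, 0.2]
grip_width: 0.0871
grasp_force: 0.0
time_s: 4.42
tool_pos: [0.4897, -0.2136, 0.0777]
tool_rot: [180.0, 0.1, 163.3]
force: [-1.5, -0.5, -0.5]
grip_width: 0.0744
grasp_force: 0.0
time_s: 4.75
tool_pos: [0.4886, -0.2164, 0.0774]
tool_rot: [-179.8, 0.1, 163.2]
force: [-0.5, -1.9, 2.5]
grip_width: 0.0479
grasp_force: 8.0
```

```bash
python3 -m creep '[{"wx":0,"wy":0,"wz":0,"tx":0,"ty":0,"tz":0,"gripper":-1},{"wx":0,"wy":0,"wz":0,"tx":0,"ty":0,"tz":0,"gripper":-1},{"wx":0,"wy":0,"wz":0,"tx":0,"ty":0,"tz":0,"gripper":-1},{"wx":0,"wy":0,"wz":0,"tx":0,"ty":0,"tz":0,"gripper":-1}]' 25
python3 - <<'E'
from h import *
# rows to tilt about the lip
T=tool();print(T[:3,3],get_obs()['tool_rot'],get_obs()['grip_width'])
c=np.array([.541,-.2328]);ux=np.array([np.cos(np.radians(-17)),np.sin(np.radians(-17))])
L=np.r_[c+.075*ux,.070]; ax=np.array([-ux[1],ux[0],0])
for a in(2,4,6):
    R=Ro.from_rotvec(np.radians(a)*ax).as_matrix()
    print(a,rows(L+R@(T[:3,3]-L),R@T[:3,:3]))
a=6;R=Ro.from_rotvec(np.radians(a)*ax).as_matrix();print('drawn dir in tool',(R@T[:3,:3]).T@np.r_[-ux,0],(R@T[:3,:3]).T@np.array([0,0,1]))
E
```

```text
time_s: 5.08
tool_pos: [0.4889, -0.216, 0.0775]
tool_rot: [-179.9, 0.1, 163.2]
force: [-1.3, -5.7, 3.1]
grip_width: 0.0371
grasp_force: 25.0
[ 0.48891201 -0.21599395  0.07749476] [-1.79852908e+02  1.28395253e-01  1.63193125e+02] 0.03707937816501482
2 (array([-0.4, -0. , -4.5]), array([-0.01,  2.  , -0.01]))
4 (array([-0.9, -0. , -9. ]), array([-0.01,  4.  , -0.01]))
6 (array([ -1.5,  -0. , -13.5]), array([-0.02,  6.  , -0.02]))
drawn dir in tool [0.99474799 0.0036148  0.10229063] [ 0.10229896 -0.00220144 -0.99475126]
```

```bash
python3 -m creep '[{"wx":0,"wy":1.2,"wz":0,"tx":-0.2,"ty":0,"tz":-2.7,"gripper":-1},{"wx":0,"wy":2.4,"wz":0,"tx":-0.4,"ty":0,"tz":-5.4,"gripper":-1},{"wx":0,"wy":3.6,"wz":0,"tx":-0.8,"ty":0,"tz":-8.1,"gripper":-1},{"wx":0,"wy":4.8,"wz":0,"tx":-1.1,"ty":0,"tz":-10.8,"gripper":-1},{"wx":0,"wy":6,"wz":0,"tx":-1.5,"ty":0,"tz":-13.5,"gripper":-1}]' 25
python3 -m creep '[{"wx":0,"wy":0,"wz":0,"tx":0,"ty":0,"tz":0,"gripper":-1},{"wx":0,"wy":0,"wz":0,"tx":0,"ty":0,"tz":0,"gripper":-1}]'
```

```text
time_s: 5.5
tool_pos: [0.4897, -0.2148, 0.0901]
tool_rot: [-179.9, -6.1, 163.2]
force: [-0.9, -2.4, 0.4]
grip_width: 0.0367
grasp_force: 25.0
time_s: 5.67
tool_pos: [0.4902, -0.2148, 0.09]
tool_rot: [-179.9, -6.0, 163.2]
force: [-1.2, -2.5, 0.8]
grip_width: 0.0364
grasp_force: 25.0
```

```bash
python3 -m creep '[{"wx":0,"wy":0,"wz":0,"tx":4,"ty":0,"tz":0.4,"gripper":-1},{"wx":0,"wy":0,"wz":0,"tx":8,"ty":0,"tz":0.8,"gripper":-1},{"wx":0,"wy":0,"wz":0,"tx":12,"ty":0,"tz":1.2,"gripper":-1},{"wx":0,"wy":0,"wz":0,"tx":15,"ty":0,"tz":1.5,"gripper":-1},{"wx":0,"wy":0,"wz":0,"tx":18,"ty":0,"tz":1.8,"gripper":-1}]'
python3 -m creep '[{"wx":0,"wy":0,"wz":0,"tx":0,"ty":0,"tz":0,"gripper":-1},{"wx":0,"wy":0,"wz":0,"tx":0.4,"ty":0,"tz":-4,"gripper":-1},{"wx":0,"wy":0,"wz":0,"tx":1,"ty":0,"tz":-10,"gripper":-1},{"wx":0,"wy":0,"wz":0,"tx":2,"ty":0,"tz":-20,"gripper":-1}]'
```

```text
time_s: 6.08
tool_pos: [0.4723, -0.2086, 0.0901]
tool_rot: [180.0, -6.0, 163.3]
force: [0.5, -4.9, -0.1]
grip_width: 0.0367
grasp_force: 25.0
time_s: 6.42
tool_pos: [0.4723, -0.2066, 0.1099]
tool_rot: [179.9, -6.2, 163.4]
force: [0.4, -0.6, -1.9]
grip_width: 0.0364
grasp_force: 25.0
```

```bash
python3 -m creep '[{"wx":0,"wy":0,"wz":0,"tx":4,"ty":0,"tz":-38,"gripper":-1},{"wx":0,"wy":0,"wz":0,"tx":8,"ty":0,"tz":-76,"gripper":-1},{"wx":0,"wy":0,"wz":0,"tx":12,"ty":0,"tz":-114,"gripper":-1}]'
python3 - <<'E'
from h import *
W=np.load('scene0.npy');im=cv2.imread('pics/scene0.png').astype(int)
m=(im[...,1]>im[...,2]+15)&(abs(W[...,0]-.537)<.2)&(abs(W[...,1]-.263)<.18)&(W[...,2]<.02)
P=(W[m][:,:2]*1000).astype(np.float32);r=cv2.minAreaRect(P);print(r,cv2.boxPoints(r).tolist())
# box interior from scene later; tool target
T=tool();print(T[:3,3],get_obs()['force'])
a=r[2]
def opts():
    for yc in (a,a-90,a+90,a-180):
        yc=(yc+180)%360-180
        if abs(yc)<100:
            u=np.array([np.cos(np.radians(yc)),np.sin(np.radians(yc))]);t=np.array(r[0])/1000-.0545*u
            print('yawcover',yc,'tcp',t)
opts()
E
```

```text
time_s: 6.67
tool_pos: [0.4727, -0.207, 0.2269]
tool_rot: [179.9, -6.1, 163.4]
force: [1.6, -0.9, -1.3]
grip_width: 0.0368
grasp_force: 25.0
((537.0724487304688, 259.5425720214844), (219.5957794189453, 283.88702392578125), 84.20709228515625) [[384.7715759277344, 164.6322021484375], [667.2088012695312, 135.97857666015625], [689.373291015625, 354.45294189453125], [406.93609619140625, 383.1065673828125]]
[ 0.47269552 -0.20702599  0.22689692] [ 1.58191235 -0.90894367 -1.28786363]
yawcover 84.20709228515625 tcp [0.53157159 0.20532089]
yawcover -5.79290771484375 tcp [0.48285077 0.26504343]
yawcover -95.79290771484375 tcp [0.54257331 0.31376425]
```

```bash
python3 -m creep '[{"wx":0,"wy":0,"wz":0,"tx":10,"ty":38.9,"tz":1.1,"gripper":-1},{"wx":0,"wy":0,"wz":0,"tx":21,"ty":77.8,"tz":2.2,"gripper":-1},{"wx":0,"wy":0,"wz":0,"tx":31,"ty":116.7,"tz":3.3,"gripper":-1},{"wx":0,"wy":0,"wz":0,"tx":42,"ty":155.6,"tz":4.4,"gripper":-1},{"wx":0,"wy":0,"wz":0,"tx":52,"ty":194.5,"tz":5.5,"gripper":-1}]'
python3 -m creep '[{"wx":0,"wy":0,"wz":0,"tx":10,"ty":38.9,"tz":1.1,"gripper":-1},{"wx":0,"wy":0,"wz":0,"tx":21,"ty":77.8,"tz":2.2,"gripper":-1},{"wx":0,"wy":0,"wz":0,"tx":31,"ty":116.7,"tz":3.3,"gripper":-1},{"wx":0,"wy":0,"wz":0,"tx":42,"ty":155.6,"tz":4.4,"gripper":-1},{"wx":0,"wy":0,"wz":0,"tx":52,"ty":194.5,"tz":5.5,"gripper":-1}]'
python3 -m creep '[{"wx":0,"wy":0,"wz":0,"tx":10,"ty":38.9,"tz":1.1,"gripper":-1},{"wx":0,"wy":0,"wz":0,"tx":21,"ty":77.8,"tz":2.2,"gripper":-1},{"wx":0,"wy":0,"wz":0,"tx":18,"ty":77.8,"tz":35,"gripper":-1},{"wx":0,"wy":-1,"wz":0,"tx":14,"ty":77.8,"tz":73,"gripper":-1},{"wx":0,"wy":-1,"wz":0,"tx":10,"ty":77.8,"tz":111,"gripper":-1}]'
python3 -m creep '[{"wx":0,"wy":0,"wz":0,"tx":-2,"ty":0,"tz":25,"gripper":-1},{"wx":0,"wy":0,"wz":0,"tx":-4,"ty":0,"tz":45,"gripper":-1},{"wx":0,"wy":0,"wz":0,"tx":-6,"ty":0,"tz":62,"gripper":-1},{"wx":0,"wy":0,"wz":0,"tx":-7,"ty":0,"tz":72,"gripper":-1},{"wx":0,"wy":0,"wz":0,"tx":-7,"ty":0,"tz":75,"gripper":-1}]'
```

```text
time_s: 7.08
tool_pos: [0.4782, -0.004, 0.2261]
tool_rot: [179.9, -6.0, 163.4]
force: [1.4, -0.3, -1.0]
grip_width: 0.0365
grasp_force: 25.0
time_s: 7.5
tool_pos: [0.4835, 0.1973, 0.2259]
tool_rot: [179.9, -6.1, 163.4]
force: [0.9, 0.4, -1.7]
grip_width: 0.0365
grasp_force: 25.0
time_s: 7.92
tool_pos: [0.4855, 0.2778, 0.1157]
tool_rot: [179.8, -5.0, 163.6]
force: [0.4, -0.6, -2.8]
grip_width: 0.0366
grasp_force: 25.0
time_s: 8.33
tool_pos: [0.4853, 0.2749, 0.0388]
tool_rot: [-179.9, -5.2, 163.3]
force: [0.8, -0.1, -2.7]
grip_width: 0.0364
grasp_force: 25.0
```

```bash
python3 -m creep '[{"wx":0,"wy":0,"wz":0,"tx":0,"ty":0,"tz":4,"gripper":-1},{"wx":0,"wy":0,"wz":0,"tx":0,"ty":0,"tz":8,"gripper":-1},{"wx":0,"wy":0,"wz":0,"tx":0,"ty":0,"tz":10,"gripper":-1},{"wx":0,"wy":0,"wz":0,"tx":0,"ty":0,"tz":11,"gripper":-1}]'
for i in 1 2 3; do :; done
python3 -m creep '[{"wx":0,"wy":0,"wz":0,"tx":0,"ty":0,"tz":1,"gripper":-1},{"wx":0,"wy":0,"wz":0,"tx":0,"ty":0,"tz":1.5,"gripper":-1},{"wx":0,"wy":0,"wz":0,"tx":0,"ty":0,"tz":1.5,"gripper":-1}]'
```

```text
time_s: 8.67
tool_pos: [0.4863, 0.2752, 0.0298]
tool_rot: [179.9, -5.0, 163.3]
force: [0.4, 0.2, -2.1]
grip_width: 0.0361
grasp_force: 25.0
time_s: 8.92
tool_pos: [0.4861, 0.2749, 0.028]
tool_rot: [180.0, -5.0, 163.3]
force: [0.4, 0.4, -2.0]
grip_width: 0.0367
grasp_force: 25.0
```

```bash
python3 -m creep '[{"wx":0,"wy":0,"wz":0,"tx":0,"ty":0,"tz":1,"gripper":-1},{"wx":0,"wy":0,"wz":0,"tx":0,"ty":0,"tz":1.5,"gripper":-1},{"wx":0,"wy":0,"wz":0,"tx":0,"ty":0,"tz":1.5,"gripper":-1}]'
python3 -m creep '[{"wx":0,"wy":0,"wz":0,"tx":0,"ty":0,"tz":1,"gripper":-1},{"wx":0,"wy":0,"wz":0,"tx":0,"ty":0,"tz":1.5,"gripper":-1},{"wx":0,"wy":0,"wz":0,"tx":0,"ty":0,"tz":1.5,"gripper":-1}]'
```

```text
time_s: 9.17
tool_pos: [0.4857, 0.2749, 0.0262]
tool_rot: [180.0, -5.0, 163.3]
force: [0.1, 0.2, -1.2]
grip_width: 0.0362
grasp_force: 25.0
time_s: 9.42
tool_pos: [0.4858, 0.275, 0.025]
tool_rot: [180.0, -5.0, 163.3]
force: [-1.7, -0.8, 0.2]
grip_width: 0.0363
grasp_force: 25.0
```

```bash
python3 -m creep '[{"wx":0,"wy":0,"wz":0,"tx":0,"ty":0,"tz":0.7,"gripper":-1},{"wx":0,"wy":0,"wz":0,"tx":0,"ty":0,"tz":1.2,"gripper":-1},{"wx":0,"wy":0,"wz":0,"tx":0,"ty":0,"tz":1.2,"gripper":-1}]'
```

```text
time_s: 9.67
tool_pos: [0.4858, 0.2751, 0.0248]
tool_rot: [180.0, -5.0, 163.3]
force: [-2.1, -0.5, 7.7]
grip_width: 0.0361
grasp_force: 25.0
```

```bash
python3 -m creep '[{"wx":0,"wy":0,"wz":0,"tx":0,"ty":0,"tz":-0.5,"gripper":0},{"wx":0,"wy":0,"wz":0,"tx":0,"ty":0,"tz":-0.5,"gripper":0.3},{"wx":0,"wy":0,"wz":0,"tx":0,"ty":0,"tz":-0.5,"gripper":0.8},{"wx":0,"wy":0,"wz":0,"tx":0,"ty":0,"tz":-0.5,"gripper":0.8},{"wx":0,"wy":0,"wz":0,"tx":0,"ty":0,"tz":-0.5,"gripper":0.8}]'
python3 -m creep '[{"wx":0,"wy":0,"wz":0,"tx":0,"ty":0,"tz":-10,"gripper":0.8},{"wx":0,"wy":0,"wz":0,"tx":1,"ty":0,"tz":-40,"gripper":0.8},{"wx":0,"wy":0,"wz":0,"tx":3,"ty":0,"tz":-80,"gripper":0.8},{"wx":0,"wy":0,"wz":0,"tx":5,"ty":0,"tz":-120,"gripper":0.8},{"wx":0,"wy":0,"wz":0,"tx":7,"ty":0,"tz":-160,"gripper":0.8}]'
python3 - <<'E'
from h import *
o=get_obs();print(o['time_s'],o['tool_pos'],o['tool_rot'])
im,d,W=shot('wrist','w2.png');np.save('w2.npy',W)
im,d,W=shot('scene','s2.png');np.save('s2.npy',W)
im,d,W=shot('side','sd2.png');np.save('sd2.npy',W)
for c in('scene','side'):
  for q in('tube','tube_rest','rail_mid'):
    print(q,[(np.round(a['point'],4).tolist(),round(a['confidence'],2)) for a in nets.place_of(q,c)])
a=cv2.imread('pics/w2.png');b=cv2.imread('pics/s2.png')[170:280,130:400];c=cv2.imread('pics/sd2.png')
cv2.imwrite('pics/m2.png',cv2.resize(np.vstack([np.hstack([a,c]),cv2.copyMakeBorder(cv2.resize(b,(1024,417)),0,0,0,0,0)]),(766,600)))
E
```

```text
time_s: 10.08
tool_pos: [0.4855, 0.2748, 0.0237]
tool_rot: [-180.0, -5.0, 163.3]
force: [-0.0, 0.1, -0.0]
grip_width: 0.062
grasp_force: 0.0
time_s: 10.5
tool_pos: [0.492, 0.2723, 0.186]
tool_rot: [-180.0, -5.0, 163.2]
force: [1.1, 1.3, -1.0]
grip_width: 0.0779
grasp_force: 0.0
10.5 [0.49198908 0.27233693 0.18597191] [-179.9621344    -5.00904617  163.2455785 ]
tube [([0.4738, 0.0054, 0.0326], 0.66), ([0.4876, -0.4701, -0.0014], 0.45)]
tube_rest [([0.4727, 0.003, 0.003], 0.53)]
rail_mid [([0.548, -0.2353, 0.0404], 0.6), ([0.4872, 0.2787, 0.0353], 0.28)]
tube [([0.4753, 0.0062, 0.0329], 0.53)]
tube_rest [([0.4749, 0.0084, -0.0036], 0.91)]
rail_mid [([0.5468, -0.2343, 0.0379], 0.84)]
```

View pics/m2.png

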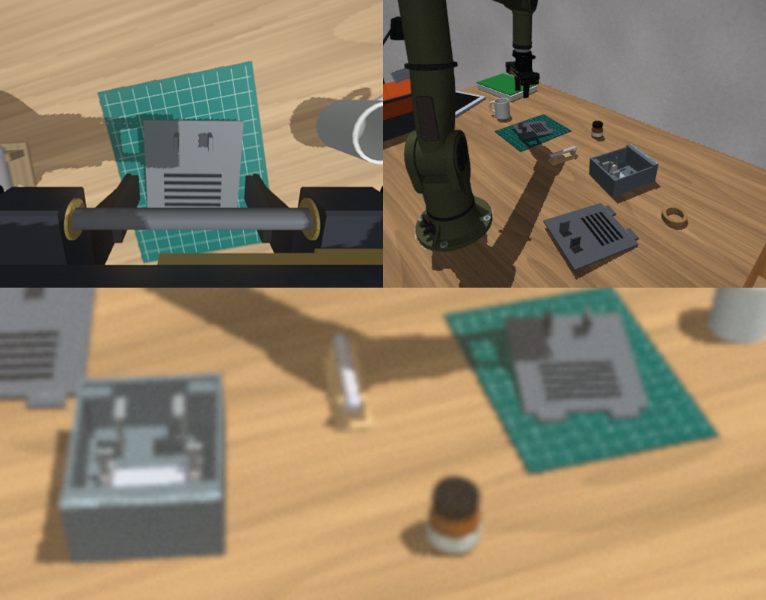

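The cover lies on the mat at about (192,165) in the upper-left view with its tabs up, and the box is open with its clips in view. Next is the tube.

Run:
```python
from h import *
W=np.load('w1.npy');im=cv2.imread('pics/w1.png').astype(int)
v,u=np.mgrid[:384,:512];Z=W[...,2]
m=(Z>.028)&(u>420)&(u<470)&(v>40)&(v<175)&(W[...,2]<.06)&(im.max(2)-im.min(2)<45)
P=W[m];print(m.sum(),P.mean(0),P[:,2].max())
r=cv2.minAreaRect((P[:,:2]*1000).astype(np.float32));print(r)
l=cv2.fitLine((P[:,:2]*1000).astype(np.float32),cv2.DIST_HUBER,0,.01,.01).ravel();print(np.degrees(np.arctan2(l[1],l[0])))
T=tool();print(T[:3,3],get_obs()['qpos'])
```

```text
1717 [0.47324996 0.00433888 0.0361372 ] 0.04071357035940065
((477.16461181640625, 4.174200057983398), (27.16134262084961, 120.05165100097656), 76.14805603027344)
-13.502882
[0.49131529 0.27247972 0.18236063] [-45.90984033  12.08473305  19.01771346  96.54130056  -7.58136466
  75.93567263  48.21398808]
```

Run:
```python
from h import *
R=(Ro.from_euler('z',166.5,degrees=True)*Ro.from_euler('x',180,degrees=True)).as_matrix()
print(rows([.4750,.005,.15],R),rows([.4750,.005,.10],R))
```

```text
(array([ -64. , -260.8,   27.4]), array([ 0.01, -5.11, -3.23])) (array([ -68.5, -260.7,   77.2]), array([ 0.01, -5.11, -3.23]))
```

```bash
python3 -m creep '[{"wx":0,"wy":-1,"wz":-0.6,"tx":-9,"ty":-37,"tz":2,"gripper":0.5},{"wx":0,"wy":-2,"wz":-1.2,"tx":-18,"ty":-74,"tz":4,"gripper":0.2},{"wx":0,"wy":-3,"wz":-1.8,"tx":-27,"ty":-111,"tz":8,"gripper":0},{"wx":0,"wy":-4,"wz":-2.4,"tx":-36,"ty":-148,"tz":12,"gripper":0},{"wx":0,"wy":-5.1,"wz":-3.2,"tx":-45,"ty":-185,"tz":16,"gripper":0}]' 20
python3 - <<'E'
from h import *
im,d,W=shot('wrist','w3.png');np.save('w3.npy',W)
print([(np.round(a['point'],4).tolist(),round(a['confidence'],2)) for a in nets.place_of('tube','wrist')])
Z=W[...,2];v,u=np.mgrid[:384,:512]
m=(Z>.033)&(Z<.05)&(abs(W[...,0]-.475)<.1)&(abs(W[...,1]-.005)<.05)&(im.min(2)>120)
P=W[m]
if m.sum()>50:
    l=cv2.fitLine((P[:,:2]*1000).astype(np.float32),cv2.DIST_HUBER,0,.01,.01).ravel();print(m.sum(),P.mean(0),P.min(0),P.max(0),l[2:],np.degrees(np.arctan2(l[1],l[0])))
R=(Ro.from_euler('z',166.5,degrees=True)*Ro.from_euler('x',180,degrees=True)).as_matrix()
print(get_obs()['tool_pos'],get_obs()['tool_rot'],rows([.4750,.005,.10],R))
E
```

```text
time_s: 11.37
tool_pos: [0.4797, 0.0814, 0.1629]
tool_rot: [179.9, 0.1, 166.5]
force: [0.5, 0.3, 1.1]
grip_width: 0.053
grasp_force: 0.0
[([0.4764, 0.0073, 0.0341], 0.82)]
1659 [0.47128742 0.00803159 0.03713791] [ 0.41935327 -0.01928173  0.03302289] [0.53050317 0.02557133 0.04057174] [470.33948   8.52071] -14.120033
[0.47886249 0.07605266 0.16260879] [-1.79945634e+02 -1.89241831e-02  1.65960430e+02] (array([-13.5, -69.8,  62.7]), array([-0.05, -0.02, -0.54]))
```

```bash
python3 -m creep '[{"wx":0,"wy":0,"wz":-0.2,"tx":-7,"ty":-35,"tz":18,"gripper":0},{"wx":0,"wy":0,"wz":-0.2,"tx":-13.2,"ty":-69.3,"tz":36,"gripper":0},{"wx":0,"wy":0,"wz":-0.2,"tx":-13.2,"ty":-69.3,"tz":70,"gripper":0},{"wx":0,"wy":0,"wz":-0.2,"tx":-13.2,"ty":-69.3,"tz":90,"gripper":0},{"wx":0,"wy":0,"wz":-0.2,"tx":-13.2,"ty":-69.3,"tz":90,"gripper":0}]'
python3 -m creep '[{"wx":0,"wy":0,"wz":0,"tx":0,"ty":0,"tz":20,"gripper":0},{"wx":0,"wy":0,"wz":0,"tx":0,"ty":0,"tz":40,"gripper":0},{"wx":0,"wy":0,"wz":0,"tx":0,"ty":0,"tz":52.5,"gripper":0},{"wx":0,"wy":0,"wz":0,"tx":0,"ty":0,"tz":52.5,"gripper":0},{"wx":0,"wy":0,"wz":0,"tx":0,"ty":0,"tz":52.5,"gripper":-0.4}]'
python3 -m creep '[{"wx":0,"wy":0,"wz":0,"tx":0,"ty":0,"tz":0,"gripper":-0.55},{"wx":0,"wy":0,"wz":0,"tx":0,"ty":0,"tz":0,"gripper":-0.7},{"wx":0,"wy":0,"wz":0,"tx":0,"ty":0,"tz":0,"gripper":-0.7},{"wx":0,"wy":0,"wz":0,"tx":0,"ty":0,"tz":0,"gripper":-0.7}]' 8
```

```text
time_s: 11.88
tool_pos: [0.4733, 0.0122, 0.0695]
tool_rot: [-179.9, -0.4, 166.6]
force: [-1.4, 0.7, 0.2]
grip_width: 0.0435
grasp_force: 0.0
time_s: 12.3
tool_pos: [0.4776, 0.0135, 0.0218]
tool_rot: [179.9, 0.1, 166.7]
force: [-0.2, 0.6, 0.5]
grip_width: 0.0412
grasp_force: 0.0
time_s: 12.63
tool_pos: [0.4774, 0.008, 0.0224]
tool_rot: [-179.8, 0.2, 166.6]
force: [-3.2, -15.4, 6.3]
grip_width: 0.0188
grasp_force: 7.9
```

```bash
python3 -m creep '[{"wx":0,"wy":0,"wz":0,"tx":0,"ty":-2,"tz":0,"gripper":-0.5},{"wx":0,"wy":0,"wz":0,"tx":0,"ty":-4,"tz":0,"gripper":-0.5},{"wx":0,"wy":0,"wz":0,"tx":0,"ty":-5,"tz":0,"gripper":-0.5},{"wx":0,"wy":0,"wz":0,"tx":0,"ty":-5,"tz":0,"gripper":-0.5}]'
python3 - <<'E'
from h import *
im,d,W=shot('wrist')
o=get_obs();print(o['tool_pos'],o['force'],o['grip_width'],o['grasp_force'])
E
```

```text
time_s: 12.97
tool_pos: [0.4768, 0.0086, 0.022]
tool_rot: [179.8, 0.1, 166.7]
force: [0.5, -0.3, -0.7]
grip_width: 0.0219
grasp_force: 0.0
[0.47669895 0.00881631 0.02183387] [0.21998423 0.20246032 0.26429873] 0.021571626205345414 0.0
```

Free again with the fingers straddling the tube. Close now.

```bash
python3 -m creep '[{"wx":0,"wy":0,"wz":0,"tx":0,"ty":0,"tz":1,"gripper":-0.6},{"wx":0,"wy":0,"wz":0,"tx":0,"ty":0,"tz":1,"gripper":-0.8},{"wx":0,"wy":0,"wz":0,"tx":0,"ty":0,"tz":1,"gripper":-1},{"wx":0,"wy":0,"wz":0,"tx":0,"ty":0,"tz":1,"gripper":-1},{"wx":0,"wy":0,"wz":0,"tx":0,"ty":0,"tz":1,"gripper":-1}]' 8
```

```text
time_s: 13.43
tool_pos: [0.4762, 0.0065, 0.0205]
tool_rot: [180.0, 0.1, 166.6]
force: [-1.4, -4.5, 2.8]
grip_width: 0.0156
grasp_force: 8.0
```

```bash
python3 -m creep '[{"wx":0,"wy":0,"wz":0,"tx":0,"ty":-1.5,"tz":0,"gripper":-1},{"wx":0,"wy":0,"wz":0,"tx":0,"ty":-1.5,"tz":0,"gripper":-1},{"wx":0,"wy":0,"wz":0,"tx":0,"ty":-1.5,"tz":-8,"gripper":-1},{"wx":0,"wy":0,"wz":0,"tx":0,"ty":-1.5,"tz":-40,"gripper":-1},{"wx":0,"wy":0,"wz":0,"tx":0,"ty":-1.5,"tz":-80,"gripper":-1}]' 20
python3 -m creep '[{"wx":0,"wy":0,"wz":7,"tx":-5,"ty":-18,"tz":-30,"gripper":-1},{"wx":0,"wy":0,"wz":14,"tx":-10,"ty":-36,"tz":-60,"gripper":-1},{"wx":0,"wy":0,"wz":21,"tx":-15,"ty":-54,"tz":-90,"gripper":-1},{"wx":0,"wy":0,"wz":28,"tx":-20,"ty":-72,"tz":-120,"gripper":-1},{"wx":0,"wy":0,"wz":35,"tx":-25,"ty":-89,"tz":-120,"gripper":-1}]'
python3 -m creep '[{"wx":0,"wy":0,"wz":7,"tx":-14,"ty":-12,"tz":0,"gripper":-1},{"wx":0,"wy":0,"wz":14,"tx":-28,"ty":-24,"tz":0,"gripper":-1},{"wx":0,"wy":0,"wz":21,"tx":-43,"ty":-36,"tz":0,"gripper":-1},{"wx":0,"wy":0,"wz":28,"tx":-57,"ty":-48,"tz":0,"gripper":-1},{"wx":0,"wy":0,"wz":35,"tx":-71.5,"ty":-58,"tz":0,"gripper":-1}]'
python3 -m creep '[{"wx":0,"wy":0,"wz":7,"tx":-22,"ty":-2,"tz":0,"gripper":-1},{"wx":0,"wy":0,"wz":14,"tx":-45,"ty":-3,"tz":0,"gripper":-1},{"wx":0,"wy":0,"wz":20,"tx":-70,"ty":-5,"tz":0,"gripper":-1},{"wx":0,"wy":0,"wz":23.6,"tx":-91.8,"ty":-6.6,"tz":0,"gripper":-1},{"wx":0,"wy":0,"wz":23.6,"tx":-91.8,"ty":-6.6,"tz":0,"gripper":-1}]'
python3 - <<'E'
from h import *
im,d,W=shot('wrist');im,d,W=shot('wrist','w4.png');np.save('w4.npy',W)
o=get_obs();print(o['time_s'],o['tool_pos'],o['tool_rot'],o['force'],o['grip_width'],np.round(o['qpos'],1))
for q in('rail_mid','tube'):
    print(q,[(np.round(a['point'],4).tolist(),round(a['confidence'],2)) for a in nets.place_of(q,'wrist')])
E
```

```text
time_s: 13.85
tool_pos: [0.4731, 0.0069, 0.0992]
tool_rot: [-180.0, -0.2, 166.7]
force: [1.9, 0.8, -0.2]
grip_width: 0.0158
grasp_force: 20.0
time_s: 14.27
tool_pos: [0.4827, -0.0867, 0.2269]
tool_rot: [179.3, 0.3, 131.3]
force: [1.5, -0.8, -0.8]
grip_width: 0.015
grasp_force: 20.0
time_s: 14.68
tool_pos: [0.4835, -0.1783, 0.2206]
tool_rot: [179.8, -0.2, 96.3]
force: [0.7, -0.5, 0.1]
grip_width: 0.0151
grasp_force: 20.0
time_s: 15.1
tool_pos: [0.4868, -0.2744, 0.2205]
tool_rot: [179.8, 0.0, 72.6]
force: [-1.1, -0.9, -0.0]
grip_width: 0.0154
grasp_force: 20.0
15.2 [ 0.48763976 -0.26989609  0.22006215] [ 1.79918603e+02 -1.71407275e-01  7.30402210e+01] [ 0.43382519  0.47183984 -0.80680201] 0.015596046746005999 [-15.9   8.6  46.9  98.2  -6.6  75.9  15.3]
rail_mid [([0.5435, -0.2341, 0.0405], 0.58)]
tube [([0.4838, -0.2701, 0.2332], 0.61)]
```

View pics/w4.png

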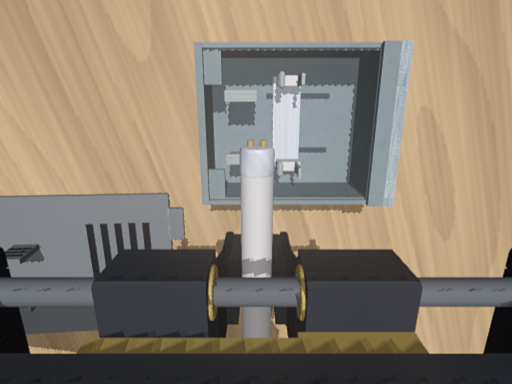

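The tube is held straight, with its far end at (258,150). The clips are at (291,80) and (290,167), with the tall prongs on their right, at column ~303.

Run:
```python
from h import *
W=np.load('w4.npy');Z=W[...,2];v,u=np.mgrid[:384,:512]
c=np.array([.541,-.2328]);a=np.radians(-17)
def box(P): d=P[...,:2]-c; return np.stack([d[...,0]*np.cos(a)+d[...,1]*np.sin(a),-d[...,0]*np.sin(a)+d[...,1]*np.cos(a),P[...,2]],-1)*1000
B=box(W)
# outer rect of box walls
m=(Z>.058)&(Z<.083)&(u>185)&(u<420)&(v>35)&(v<205);P=B[m];print('walls',np.percentile(P,.5,0),np.percentile(P,99.5,0))
r=cv2.minAreaRect(P[:,:2].astype(np.float32));print(r)
for lo,hi in((.02,.034),(.036,.048),(.050,.066)):
  m=(Z>lo)&(Z<hi)&(u>262)&(u<325)&(v>65)&(v<185)
  n,l,s,_=cv2.connectedComponentsWithStats(m.astype(np.uint8))
  for i in range(1,n):
    if s[i,4]>12:
      p=B[l==i];print(lo,s[i],p.mean(0).round(1),np.percentile(p,3,0).round(1),np.percentile(p,97,0).round(1))
m=(abs(Z-.233)<.02)&(u>225)&(u<290)&(v>140)&(v<230)
T=tool();p=(W[m]-T[:3,3])@T[:3,:3]*1000
q=np.c_[p[:,0],p[:,1]].astype(np.float32);print('tube tool',p.mean(0),p.min(0),p.max(0))
for x in(15,30,45,55):
    k=p[abs(p[:,0]-x)<4]; print(x,len(k),np.percentile(k,[2,98],0).round(1).tolist())
```

```text
walls [-93.67091726 -74.0250059   58.54291758] [95.72059614 74.85850268 79.04364264]
((1.1859817504882812, 0.03273773193359375), (150.20066833496094, 190.87498474121094), 89.9634780883789)
0.02 [285  75  14  11 138] [-2.7 45.  26.9] [-9.2 40.5 25.2] [ 3.4 49.3 33. ]
0.02 [276 160  24  11 159] [ -3.6 -43.8  26.8] [-17.5 -49.6  23.5] [  7.4 -39.6  33. ]
0.036 [278  71   7  17 104] [-14.5  45.2  44. ] [-17.4  38.2  39.3] [-11.7  52.   46.5]
0.036 [299  74   2  11  15] [ 3.4 46.  43.1] [ 3.3 41.3 39.5] [ 3.5 49.8 47.7]
0.036 [277 162   6  15  79] [-14.5 -44.2  43.9] [-17.  -51.1  40.4] [-11.8 -37.4  45.6]
0.036 [296 164   4  10  15] [  3.7 -42.9  43. ] [  3.1 -48.6  39.7] [  5.5 -39.6  47.3]
0.05 [300  73   6  12  51] [ 4.5 45.2 59.3] [ 3.3 40.3 53.8] [ 6.4 49.9 61.5]
0.05 [297 166   5  12  51] [  4.3 -43.9  58.1] [  3.1 -49.3  50.5] [  6.1 -39.6  61.6]
tube tool [ 38.48072873   1.31910679 -16.27610863] [ 15.32143167  -6.65509189 -20.28813522] [58.79034836  9.63010424 -3.28699691]
15 130 [[15.8, -6.6, -18.6], [18.9, 8.8, -12.0]]
30 507 [[26.2, -6.3, -19.0], [33.8, 8.6, -12.6]]
45 579 [[41.2, -6.5, -19.0], [48.8, 9.0, -11.3]]
55 560 [[51.1, -5.9, -18.7], [58.5, 9.0, -7.6]]
```

```bash
python3 -m creep '[{"wx":0,"wy":0,"wz":0,"tx":27,"ty":9,"tz":20,"gripper":-1},{"wx":0,"wy":0,"wz":0,"tx":53,"ty":18.3,"tz":40,"gripper":-1},{"wx":0,"wy":0,"wz":0,"tx":53,"ty":18.3,"tz":70,"gripper":-1},{"wx":0,"wy":0,"wz":0,"tx":53,"ty":18.3,"tz":90,"gripper":-1},{"wx":0,"wy":0,"wz":0,"tx":53,"ty":18.3,"tz":90,"gripper":-1}]' 20
python3 - <<'E'
from h import *
shot('wrist');shot('wrist')
o=get_obs();print(o['tool_rot'],o['tool_pos'])
d=np.array(o['tool_pos'][:2])-[.541,-.2328];a=np.radians(-17);print('box',d@[np.cos(a),np.sin(a)]*1000,d@[-np.sin(a),np.cos(a)]*1000)
E
```

```text
time_s: 15.72
tool_pos: [0.5186, -0.2204, 0.1259]
tool_rot: [-179.6, -0.2, 73.3]
force: [-0.7, -0.7, -0.6]
grip_width: 0.0149
grasp_force: 20.0
[ 1.79959151e+02 -1.70530897e-01  7.31687897e+01] [ 0.52084045 -0.22317076  0.13025925]
box -22.093989223471656 3.3144040809609487
```

```bash
python3 -m creep '[{"wx":0,"wy":0,"wz":0.2,"tx":-1.3,"ty":0,"tz":25,"gripper":-1},{"wx":0,"wy":0,"wz":0.2,"tx":-1.3,"ty":0,"tz":50,"gripper":-1},{"wx":0,"wy":0,"wz":0.2,"tx":-1.3,"ty":0,"tz":70,"gripper":-1},{"wx":0,"wy":0,"wz":0.2,"tx":-1.3,"ty":0,"tz":80,"gripper":-1},{"wx":0,"wy":0,"wz":0.2,"tx":-1.3,"ty":0,"tz":84,"gripper":-1}]'
python3 -m creep '[{"wx":0,"wy":0,"wz":0,"tx":0,"ty":0,"tz":0,"gripper":-1},{"wx":0,"wy":0,"wz":0,"tx":0,"ty":0,"tz":0,"gripper":-1},{"wx":0,"wy":0,"wz":0,"tx":0,"ty":0,"tz":0,"gripper":-1}]'
python3 -m creep '[{"wx":0,"wy":0,"wz":0,"tx":0,"ty":3,"tz":0,"gripper":-1},{"wx":0,"wy":0,"wz":0,"tx":0,"ty":6,"tz":0,"gripper":-1},{"wx":0,"wy":0,"wz":0,"tx":0,"ty":9,"tz":0,"gripper":-1},{"wx":0,"wy":0,"wz":0,"tx":0,"ty":11,"tz":0,"gripper":-1},{"wx":0,"wy":0,"wz":0,"tx":0,"ty":11,"tz":0,"gripper":-1}]'
python3 -m creep '[{"wx":0,"wy":0,"wz":0,"tx":0,"ty":0,"tz":0,"gripper":-1},{"wx":0,"wy":0,"wz":0,"tx":0,"ty":1,"tz":0,"gripper":-1},{"wx":0,"wy":0,"wz":0,"tx":0,"ty":1,"tz":0,"gripper":-1}]'
python3 -m creep '[{"wx":0,"wy":0,"wz":0,"tx":0,"ty":1,"tz":0,"gripper":-1},{"wx":0,"wy":0,"wz":0,"tx":0,"ty":1,"tz":0,"gripper":-1}]'
```

```text
time_s: 16.23
tool_pos: [0.5208, -0.2252, 0.0462]
tool_rot: [179.9, -0.2, 72.9]
force: [-0.3, -0.5, -0.3]
grip_width: 0.0154
grasp_force: 20.0
time_s: 16.48
tool_pos: [0.5219, -0.226, 0.0478]
tool_rot: [179.7, -0.2, 72.9]
force: [-0.9, -0.5, 0.3]
grip_width: 0.015
grasp_force: 20.0
time_s: 16.9
tool_pos: [0.5319, -0.2288, 0.0463]
tool_rot: [179.9, -0.1, 72.9]
force: [0.3, 0.3, -0.4]
grip_width: 0.0153
grasp_force: 20.0
time_s: 17.15
tool_pos: [0.5322, -0.229, 0.0461]
tool_rot: [179.9, -0.1, 72.9]
force: [-0.7, -0.6, 0.3]
grip_width: 0.0151
grasp_force: 20.0
time_s: 17.32
tool_pos: [0.5333, -0.2293, 0.0462]
tool_rot: [179.9, -0.1, 72.9]
force: [0.1, 0.3, -0.6]
grip_width: 0.0154
grasp_force: 20.0
```

```bash
python3 -m creep '[{"wx":0,"wy":0,"wz":0,"tx":0,"ty":1,"tz":0,"gripper":-1},{"wx":0,"wy":0,"wz":0,"tx":0,"ty":1.5,"tz":0,"gripper":-1},{"wx":0,"wy":0,"wz":0,"tx":0,"ty":1.5,"tz":0,"gripper":-1}]'
python3 -m creep '[{"wx":0,"wy":0,"wz":0,"tx":0,"ty":0.5,"tz":0,"gripper":-1},{"wx":0,"wy":0,"wz":0,"tx":0,"ty":1,"tz":0,"gripper":-1},{"wx":0,"wy":0,"wz":0,"tx":0,"ty":1,"tz":0,"gripper":-1}]'
python3 -m creep '[{"wx":0,"wy":0,"wz":0,"tx":0,"ty":0.5,"tz":0,"gripper":-1},{"wx":0,"wy":0,"wz":0,"tx":0,"ty":1,"tz":0,"gripper":-1},{"wx":0,"wy":0,"wz":0,"tx":0,"ty":1,"tz":0,"gripper":-1}]'
```

```text
time_s: 17.57
tool_pos: [0.5347, -0.2297, 0.0462]
tool_rot: [179.9, -0.1, 72.9]
force: [-0.7, -0.0, -0.3]
grip_width: 0.0155
grasp_force: 20.0
time_s: 17.82
tool_pos: [0.5356, -0.23, 0.0462]
tool_rot: [179.9, -0.1, 72.9]
force: [0.3, -0.2, -0.4]
grip_width: 0.0156
grasp_force: 20.0
time_s: 18.07
tool_pos: [0.5362, -0.2302, 0.0461]
tool_rot: [179.9, -0.1, 72.9]
force: [-0.9, -0.1, -0.1]
grip_width: 0.0149
grasp_force: 20.0
```

```bash
python3 -m creep '[{"wx":0,"wy":0,"wz":0,"tx":0,"ty":0.5,"tz":0,"gripper":-1},{"wx":0,"wy":0,"wz":0,"tx":0,"ty":1,"tz":0,"gripper":-1},{"wx":0,"wy":0,"wz":0,"tx":0,"ty":1,"tz":0,"gripper":-1}]'
python3 -m creep '[{"wx":0,"wy":0,"wz":0,"tx":0,"ty":0.5,"tz":0,"gripper":-1},{"wx":0,"wy":0,"wz":0,"tx":0,"ty":1,"tz":0,"gripper":-1},{"wx":0,"wy":0,"wz":0,"tx":0,"ty":1,"tz":0,"gripper":-1}]'; python3 -c "
from h import *;print(get_obs()['wrist_torque'],get_obs()['force'])"
```

```text
time_s: 18.32
tool_pos: [0.5363, -0.2303, 0.0459]
tool_rot: [-179.9, -0.2, 72.9]
force: [-5.0, 1.4, 2.1]
grip_width: 0.0154
grasp_force: 20.0
time_s: 18.57
tool_pos: [0.5363, -0.2302, 0.0456]
tool_rot: [-179.8, -0.2, 72.9]
force: [-6.8, 2.2, 3.6]
grip_width: 0.0152
grasp_force: 20.0
[0.38746186 1.57143189 0.11267472] [-6.79736053  2.24598608  3.64917373]
```

```bash
python3 -m creep '[{"wx":0,"wy":0,"wz":0,"tx":0,"ty":-1.5,"tz":0,"gripper":-1},{"wx":0,"wy":0,"wz":0,"tx":0,"ty":-2.8,"tz":0,"gripper":-1},{"wx":0,"wy":0,"wz":0,"tx":0,"ty":-2.8,"tz":0,"gripper":-1}]' 25
python3 -m creep '[{"wx":0,"wy":0,"wz":0,"tx":0,"ty":0,"tz":2,"gripper":-1},{"wx":0,"wy":0,"wz":0,"tx":0,"ty":0,"tz":4,"gripper":-1},{"wx":0,"wy":0,"wz":0,"tx":0,"ty":0,"tz":6,"gripper":-1},{"wx":0,"wy":0,"wz":0,"tx":0,"ty":0,"tz":8,"gripper":-1}]'
python3 -m creep '[{"wx":0,"wy":0,"wz":0,"tx":0,"ty":0,"tz":2,"gripper":-1},{"wx":0,"wy":0,"wz":0,"tx":0,"ty":0,"tz":4,"gripper":-1},{"wx":0,"wy":0,"wz":0,"tx":0,"ty":0,"tz":4,"gripper":-1}]'
```

```text
time_s: 18.82
tool_pos: [0.5362, -0.2303, 0.0463]
tool_rot: [179.8, -0.1, 72.9]
force: [-1.3, 0.3, -0.9]
grip_width: 0.0152
grasp_force: 25.0
time_s: 19.15
tool_pos: [0.5362, -0.2301, 0.0381]
tool_rot: [179.8, -0.1, 72.9]
force: [0.1, -0.1, 1.0]
grip_width: 0.0153
grasp_force: 25.0
time_s: 19.4
tool_pos: [0.5363, -0.2303, 0.0348]
tool_rot: [179.8, -0.2, 72.9]
force: [-1.8, 0.5, 4.8]
grip_width: 0.0153
grasp_force: 25.0
```

```bash
python3 -m creep '[{"wx":0,"wy":0,"wz":0,"tx":0,"ty":-0.7,"tz":1,"gripper":-1},{"wx":0,"wy":0,"wz":0,"tx":0,"ty":-0.7,"tz":2.5,"gripper":-1},{"wx":0,"wy":0,"wz":0,"tx":0,"ty":-0.7,"tz":4,"gripper":-1},{"wx":0,"wy":0,"wz":0,"tx":0,"ty":-0.7,"tz":4,"gripper":-1}]'
python3 -m creep '[{"wx":0,"wy":0,"wz":0,"tx":0,"ty":0,"tz":1.5,"gripper":-1},{"wx":0,"wy":0,"wz":0,"tx":0,"ty":0,"tz":3,"gripper":-1},{"wx":0,"wy":0,"wz":0,"tx":0,"ty":0,"tz":3,"gripper":-1}]'
```

```text
time_s: 19.73
tool_pos: [0.5362, -0.2303, 0.0307]
tool_rot: [179.8, -0.1, 72.9]
force: [1.1, -0.2, 2.5]
grip_width: 0.0156
grasp_force: 25.0
time_s: 19.98
tool_pos: [0.5362, -0.2301, 0.027]
tool_rot: [179.8, -0.1, 72.9]
force: [4.2, -1.7, -1.9]
grip_width: 0.0151
grasp_force: 25.0
```

```bash
python3 -m creep '[{"wx":0,"wy":0,"wz":0,"tx":0,"ty":0,"tz":1,"gripper":-1},{"wx":0,"wy":0,"wz":0,"tx":0,"ty":0,"tz":2,"gripper":-1},{"wx":0,"wy":0,"wz":0,"tx":0,"ty":0,"tz":2,"gripper":-1}]'
python3 -m creep '[{"wx":0,"wy":0,"wz":0,"tx":0,"ty":0,"tz":1,"gripper":-1},{"wx":0,"wy":0,"wz":0,"tx":0,"ty":0,"tz":1,"gripper":-1}]'
python3 -m creep '[{"wx":0,"wy":0,"wz":0,"tx":0,"ty":0,"tz":1,"gripper":-1},{"wx":0,"wy":0,"wz":0,"tx":0,"ty":0,"tz":1,"gripper":-1}]'
```

```text
time_s: 20.23
tool_pos: [0.5349, -0.2296, 0.0247]
tool_rot: [179.9, -0.1, 72.9]
force: [2.8, -0.8, -2.4]
grip_width: 0.0153
grasp_force: 25.0
time_s: 20.4
tool_pos: [0.5349, -0.2296, 0.0246]
tool_rot: [179.9, -0.2, 72.9]
force: [0.2, 0.7, 3.5]
grip_width: 0.0153
grasp_force: 25.0
time_s: 20.57
tool_pos: [0.535, -0.2296, 0.0244]
tool_rot: [179.9, -0.2, 72.9]
force: [-1.6, 1.9, 11.6]
grip_width: 0.0155
grasp_force: 25.0
```

```bash
python3 -m creep '[{"wx":0,"wy":0,"wz":0,"tx":0,"ty":0,"tz":0.6,"gripper":-1},{"wx":0,"wy":0,"wz":0,"tx":0,"ty":0,"tz":-1,"gripper":-0.6},{"wx":0,"wy":0,"wz":0,"tx":0,"ty":0,"tz":-1,"gripper":-0.3},{"wx":0,"wy":0,"wz":0,"tx":0,"ty":0,"tz":-1,"gripper":-0.2},{"wx":0,"wy":0,"wz":0,"tx":0,"ty":0,"tz":-1,"gripper":-0.2}]'
python3 -m creep '[{"wx":0,"wy":0,"wz":0,"tx":0,"ty":0,"tz":-10,"gripper":-0.2},{"wx":0,"wy":0,"wz":0,"tx":0,"ty":0,"tz":-40,"gripper":-0.2},{"wx":0,"wy":0,"wz":0,"tx":-20,"ty":0,"tz":-75,"gripper":-0.2},{"wx":0,"wy":0,"wz":0,"tx":-45,"ty":0,"tz":-105,"gripper":-0.2},{"wx":0,"wy":0,"wz":0,"tx":-75,"ty":0,"tz":-130,"gripper":-0.2}]'
python3 -m creep '[{"wx":0,"wy":0,"wz":0,"tx":0,"ty":0,"tz":0,"gripper":-0.2},{"wx":0,"wy":0,"wz":0,"tx":0,"ty":0,"tz":0,"gripper":-0.2}]'
python3 - <<'E'
from h import *
im,d,W=shot('wrist','w5.png')
cv2.imwrite('pics/w5c.png',cv2.resize(im[:240,140:400,::-1],None,fx=2.4,fy=2.4,interpolation=cv2.INTER_CUBIC))
print([(np.round(a['point'],4).tolist(),round(a['confidence'],2)) for a in nets.place_of('tube','wrist')])
c=np.array([.541,-.2328]);a=np.radians(-17);d2=W[...,:2]-c
B=np.stack([d2[...,0]*np.cos(a)+d2[...,1]*np.sin(a),-d2[...,0]*np.sin(a)+d2[...,1]*np.cos(a),W[...,2]],-1)*1000
m=(abs(B[...,0]+6)<10)&(abs(B[...,1])<64)&(B[...,2]>30)&(B[...,2]<70)
for y in range(-60,61,15):
    k=B[m&(abs(B[...,1]-y)<4)]
    if len(k): print(y,len(k),np.percentile(k[:,2],[50,95]).round(1),k[k[:,2]>np.percentile(k[:,2],70)][:,0].mean().round(1))
E
```

```text
time_s: 20.98
tool_pos: [0.5343, -0.2295, 0.0235]
tool_rot: [180.0, -0.1, 72.9]
force: [-0.2, -0.7, -0.4]
grip_width: 0.0295
grasp_force: 0.0
time_s: 21.4
tool_pos: [0.5136, -0.3012, 0.1568]
tool_rot: [179.8, -0.2, 73.1]
force: [0.5, -0.5, -0.3]
grip_width: 0.0351
grasp_force: 0.0
time_s: 21.57
tool_pos: [0.5123, -0.3049, 0.1565]
tool_rot: [179.7, -0.1, 72.6]
force: [-0.4, 0.9, -1.2]
grip_width: 0.0348
grasp_force: 0.0
[([0.5354, -0.2284, 0.0391], 0.67)]
-60 19 [35.8 36.6] -8.0
-45 212 [42.3 50.1] -8.5
-30 184 [41.3 42.9] -5.6
-15 184 [41.3 43. ] -5.6
0 190 [41.4 43. ] -5.6
15 190 [41.4 42.9] -5.4
30 212 [41.3 43.2] -5.3
45 290 [42.2 46.2] -10.5
60 159 [41.2 42.9] -5.4
```

View pics/w5c.png

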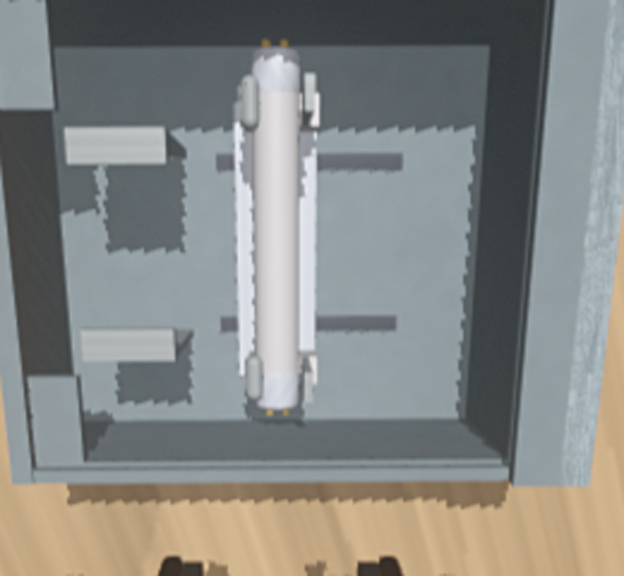

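The tube lies level between its prongs, with its top about 43 mm up along its length. Both jaw noses overlap it, at (250,100) and (253,377). The gripper is clear of everything, so I'll hand in.

```bash
python3 -c "
from cell import env;print(env.sign_off())"
```

```text
the job is handed in; nothing more can be done
None
```

I handed the job in at about 22 s on the robot's clock: the cover lies tabs up on the mat, and the tube is pressed home with both jaws closed over it; the jar, tape roll and mug weren't touched, and the hand-in returned no verdict.

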